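# Seat the temperature probe in the dry-block heater by feel

### The job

Take the temperature probe (straight grip with the broad round collar) out of its rest and set its tip down on the bare metal top of the dry-block heater, about 5 cm from the middle of the wide well. Then, as the collar hides the well, slide the tip across the top, keeping it in touch, until it drops into the well, and leave the probe there upright with its collar flat on the top. Leave the T-handled puller in its rest.

Things in the scene. Friction and masses are not known exactly. Their poses are not given: they have to be found in the camera images.
- probe: Round temperature probe, about 0.16 kg, sizes in mm, upright in a fixed grey rest (80 x 80 x 60, 21 hole; lift over 45 to clear). Origin: lower end of its tip; z up along it; yaw is free. Up from the origin: steel stem 14 thick, 0-45; black collar 60 wide, 45-53, lying on the rest; grey grip 26 wide, 53-123 (grasp from above at about 88); end button to 129. Heater and both rests stand in any order.
- heater: Dry-block heater, fixed; sizes in mm. Origin: on the table under its block; z up, x along its length. Bare flat aluminium top 190 (x) x 110 (y), 70 high; white housing 50 high, x -135 to 110, y -70 to 70. Wide well at x 40, y 0. Four 12 mm tube wells at x -75 and -50, y -40 and 40. The strip along y = 0 from x -60 to 20 is free for setting down the tip and sliding it to +x.
- well (a point): Centre of the mouth of the heater's wide round well, level with the flat top (70 mm above the table); axes as the heater's. 35 mm across and 50 mm deep: the 14 mm stem has about 10 mm of play all round, and its tip hangs 5 mm above the bottom when the collar lies on the top.
- puller: Bystander: T-handled puller, upright in a rest just like the probe's. Origin: lower end of its 14 mm stem; z up. Collar only 36 mm wide, 45-51 mm up; thin shank; cross bar 20 mm thick and 80 mm long along its y, top at 110 mm. Leave it alone.

How it is judged:
By the outcome, as a careful person would: the job done as asked, in the order asked, and still so for the second after the job is handed in, with the robot touching nothing.
It also fails if it takes over 43 s, if anything falls off the work surface, if the arm or the gripper's body presses on something with over 40 N, if the wrist force passes 120 N, or if a joint passes its speed limit or range.

### The arm

A 7-joint arm with a two-finger parallel gripper is mounted at the origin on the work surface. World frame = base frame: x ahead of the robot, y to its left, z up, the work surface at z = 0. Lengths are in m, angles in rad, forces in N, time in s.
With the tool pointing down it reaches from about 0.4 to 0.85 m from the base axis. Payload 10.4 kg.
Tool frame: the origin (TCP) lies on the front face of the gripper's body, between the roots of the fingers; the fingertips stand 70 mm ahead of it and the grasp point (between the pads) lies 51 mm ahead of it (grasp_offset is the distance from the TCP to the grasp point, in m); z points along the fingers, y is the direction in which the jaws open and shut (so a half turn about z gives the same grasp; the last joint's range is limited). The gripper opens to 87 mm and grips with 3 to 60 N. Pads are 19 mm wide; open, the fingers measure 117 mm over their backs; the gripper's body (75 mm by 190 mm) begins 51 mm behind the grasp point.
Start: joints at [1.116, 0.332, -0.065, 1.46, 0.022, 1.35, -0.088], TCP at [0.262, -0.568, 0.292] pointing down, gripper open.
Joint ranges: [-2.6, 2.6], [-0.5, 2.12], [-1.47, 1.34], [0.16, 2.42], [-1.27, 4.41], [0.06, 2.06], [-2.6, 2.6]. Speed limits (rad/s): [2.22, 2.22, 2.79, 2.79, 3.14, 3.14, 3.14].

### API

Orientations are given as a unit quaternion [x, y, z, w].
In Python, from bench import * gives the robot as it stands. The module is installed in compiled form; this text tells all that it offers.
- The arm moves only by the tool arm_command, never from a script. Its argument "commands" is a list of rows, each a list of 3 entries, a list of its own where there are three numbers: the opening in per cent of the stroke, from 0 (shut) to 100 (fully open), then the shift along the tool's x, y, z in m, then the turn, a rotation vector about the tool's x, y, z in rad. A call has exactly 10 rows; each row is the pose to reach, as a shift and turn from the pose commanded when the call began, along the tool's axes at that moment; what a row does not reach only later rows make up. A row lasts 1/12 s, in which the tool goes at most 41.7 mm and 7.16 degrees, less where a joint would pass 70% of its speed; a pose out of reach is approached as far as the arm can. A call with a gripper value outside its range is refused whole. The fingers move at their own pace and stop on an object; "squeeze" is the grip in N (left out, the last holds). Time passes only in rows, so rows that repeat a pose let the fingers close, or fill a call up. It gives the time, the measured TCP pose, the force and the opening at its end, in the units of the state.
- read_state(): the state, without advancing time (a new reading comes with each control period).
- camera(name): name is "scene" or "side" or "wrist"; returns a dict with "pixels" (384x512x3 uint8, red, green, blue), "fx", "fy", "cx", "cy" (pixels), "rvec" (rotation vector, rad) and "tvec" (3), from world to camera coordinates, as OpenCV has them; the wrist camera has in their place "mount" (4x4, takes a point from camera to tool coordinates, whose origin is the TCP and whose axes are the flange's). Camera axes: x right, y down, z forward; pixel columns grow to the right and rows downward; lengths in m; the calibration is good to about 2 mm. A picture is of the moment at which its call begins: read the wrist's pose just before it. There is no depth.
- close_job(): hands the job in, once; it reports no verdict.
The state is a dict: "time": time; "joint_positions": joint angles; "joint_vel": joint speeds; "joint_torque": joint torques, N m; "ee_pos": TCP position; "eef_rot": TCP orientation; "ft_force": force on the tool from outside, world axes, zero at the start; "torque": the same for the moment, N m; "width": finger opening in m.
Only numpy, scipy, OpenCV 4.12 (cv2) and the standard library are available. Lean on these libraries where they do the work, as an engineer would, in place of code of your own. Each camera call takes 0.05 s, during which the arm holds its last target.

## Working session

There is one attempt and no reset: what is moved stays moved. The work goes in short steps, Python scripts to look and compute and a tool call to move; the robot and the scene stay as the last step left them, time stands still between calls to the robot, and variables do not carry over. Pictures are saved under pics/ and viewed, and the job is handed in when it is done.

Besides the shell and the picture viewer there is one more tool, called after ">>>" as name(argument=value, ...) on one line, values as JSON. arm_command: Moves the arm, as the interface text tells. Its arguments: {"type":"object","properties":{"commands":{"type":"array","items":{"type":"array"}},"squeeze":{"type":"number"}},"required":["commands"]}

```bash
mkdir -p pics; cat > h.py <<'E'
from bench import *
import numpy as np, cv2
from scipy.spatial.transform import Rotation as R
def ray(c,u,v,s=None):
    d=np.array([(u-c['cx'])/c['fx'],(v-c['cy'])/c['fy'],1.])
    if 'mount' in c:
        M=np.array(c['mount']); Rw=R.from_quat(s['eef_rot']).as_matrix()
        return np.array(s['ee_pos'])+Rw@M[:3,3], Rw@M[:3,:3]@d
    Rm=cv2.Rodrigues(np.array(c['rvec'],float))[0]; t=np.array(c['tvec'],float).ravel()
    return -Rm.T@t, Rm.T@d
def plane(c,u,v,z,s=None):
    o,d=ray(c,u,v,s); return o+d*(z-o[2])/d[2]
def proj(c,p):
    q,_=cv2.projectPoints(np.array(p,float).reshape(-1,3),np.array(c['rvec'],float),np.array(c['tvec'],float),np.array([[c['fx'],0,c['cx']],[0,c['fy'],c['cy']],[0,0,1.]]),None); return q.reshape(-1,2)
def snap(n,f):
    s=read_state(); c=camera(n); np.save('pics/'+f+'.npy',c['pixels']); cv2.imwrite('pics/'+f+'.png',c['pixels'][:,:,::-1]); return s,c
E
python3 - <<'E'
from h import *
import pickle
D={}
for n in ['scene','side','wrist']:
    D[n]=snap(n,n+'0')
pickle.dump(D,open('d0.pkl','wb'))
s=read_state();print(s)
E
```

```text
{'time': 0.15, 'joint_positions': array([ 1.11641925,  0.3327005 , -0.06472382,  1.46071479,  0.02162558,
        1.34991217, -0.08847962]), 'joint_vel': array([-0.00042928, -0.00119445, -0.0003697 , -0.00511496,  0.0026444 ,
        0.00010379,  0.00048739]), 'joint_torque': array([ 1.51911856e-03, -6.23634338e+01,  2.50666210e-02, -3.90141642e+01,
       -6.12108456e-02,  3.72263335e-02,  3.59983710e-05]), 'ee_pos': array([ 0.26147462, -0.56744477,  0.29166915]), 'eef_rot': array([ 9.76779377e-01,  2.14247007e-01, -1.41122330e-04, -4.99652878e-04]), 'ft_force': array([-0.54441054,  0.30544949, -0.27384247]), 'torque': array([ 0.04606727, -0.02983766, -0.00448036]), 'width': 0.08707887750569526}
```

View pics/scene0.png

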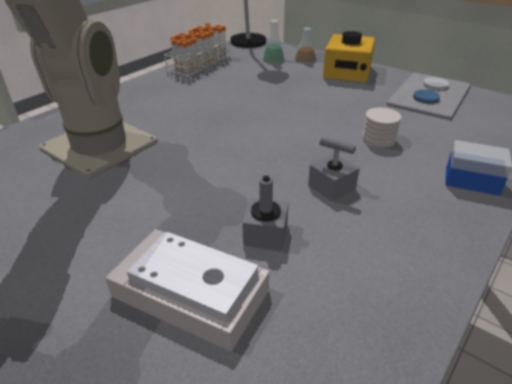

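View pics/side0.png

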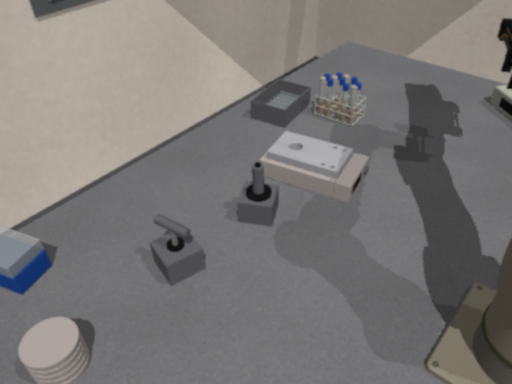

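View pics/wrist0.png

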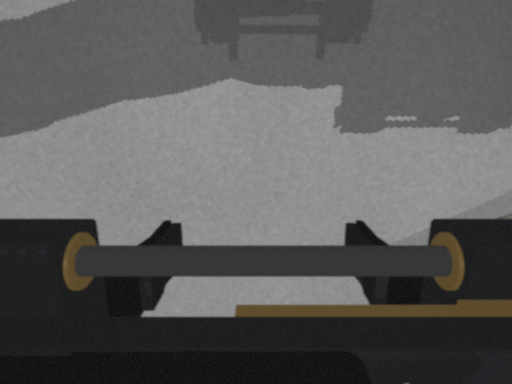

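The scene view shows the probe's collar near (266,210), its button near (266,180) and the wide well near (213,276); the puller is at (335,165). In the side view the collar is near (259,192) and the well near (295,146). The wrist view shows only bare table. Next I measure these.

```bash
python3 - <<'E'
from h import *
import pickle
D=pickle.load(open('d0.pkl','rb'))
W={'scene':((205,130,),(100,330)),'side':0}
for n,seed,coll,but in [('scene',(213,276),(266,210),(266,180)),('side',(295,146),(259,192),(257,165))]:
    s,c=D[n]; im=c['pixels']; g=cv2.cvtColor(im,cv2.COLOR_RGB2GRAY)
    # bright metal top / well
    x,y=seed; w=g[y-20:y+20,x-25:x+25]
    m=((g<150)*255).astype(np.uint8) if n=='scene' else ((g<140)*255).astype(np.uint8)
    print(n,'well px',g[y,x-20:x+22:2],'rgb',im[y,x-18],im[y,x])
    nl,L,st,ce=cv2.connectedComponentsWithStats(m[y-20:y+20,x-25:x+25])
    for k in range(1,nl):
        if st[k][4]>10: print(' comp',st[k],ce[k]+[x-25,y-20])
    print(' collar row',g[coll[1],coll[0]-25:coll[0]+26:2])
    mb=((g<35)*255).astype(np.uint8)
    x0,y0=coll[0]-30,coll[1]-45
    nl,L,st,ce=cv2.connectedComponentsWithStats(mb[y0:coll[1]+20,x0:coll[0]+30])
    for k in range(1,nl):
        if st[k][4]>6: print(' black',st[k][:4]+[x0,y0,0,0],st[k][4],ce[k]+[x0,y0])
    v=cv2.resize(im[:,:,::-1][min(seed[1],but[1])-40:max(seed[1],coll[1])+60, min(seed[0],coll[0])-110:max(seed[0],coll[0])+60],None,fx=2.7,fy=2.7,interpolation=cv2.INTER_CUBIC)
    print(v.shape,(min(seed[0],coll[0])-110,min(seed[1],but[1])-40)); cv2.imwrite(f'pics/{n}_z.png',v)
E
```

```text
scene well px [219 218 218 219 207 127  98  99  99  99  99  99  99  99 102 145 211 217
 217 217 217] rgb [217 217 223] [ 98  99 103]
 comp [ 15  13  21  15 250] [212.804 276.156]
 collar row [110 110 113 120 114  73  48  47  48  50  58  62  62  62  58  45  38  41
  41  48  94 114 114  97 121 125]
 black [256 211  22  10] 114 [267.46491228 216.1754386 ]
(529, 602, 3) (103, 140)
side well px [175 173 172 170 170 170 167 140 133 135 132 125 115 109 159 171 171 171
 173 173 173] rgb [173 173 176] [132 131 134]
 comp [  0   0  50  21 515] [293.37281553 131.4407767 ]
 comp [20 17 13  7 62] [296.41935484 146.0483871 ]
 comp [  0  27  43  13 211] [286.97156398 160.27962085]
 comp [ 0 38  7  2 11] [272.45454545 164.63636364]
 collar row [118 117 117 110  90  85  41  16  17  24  52  68  76  73  63  28  22  20
  33  95 100  82  87 115 118 114]
 black [256 163   4   4] 13 [257.38461538 164.61538462]
 black [247 185  24  16] 208 [258.12980769 193.86057692]
(394, 556, 3) (149, 106)
```

```bash
python3 - <<'E'
from h import *
import pickle
D=pickle.load(open('d0.pkl','rb'))
# metal top mask -> quad corners ; well
for n,wl,thr,coll,cthr,seed in [('scene',(213,276),150,(266,210),60,(200,255)),('side',(295,146),152,(259,192),50,(320,152))]:
    s,c=D[n]; im=c['pixels']; g=cv2.cvtColor(im,cv2.COLOR_RGB2GRAY)
    x,y=wl; m=(g<thr).astype(np.uint8)
    nl,L,st,ce=cv2.connectedComponentsWithStats(m); k=L[y,x]; 
    e=ce[k]; print(n,'well',st[k],e,plane(c,*(e+0.0),.07))
    # top colour: bluish and bright
    d=np.abs(im.astype(int)-im[seed[1],seed[0]].astype(int)).sum(2)
    print(' seed rgb',im[seed[1],seed[0]])
    m=(d<24).astype(np.uint8); nl,L,st,ce=cv2.connectedComponentsWithStats(m); k=L[seed[1],seed[0]]
    mm=(L==k).astype(np.uint8); cn=max(cv2.findContours(mm,0,2)[0],key=cv2.contourArea)
    r=cv2.approxPolyDP(cv2.convexHull(cn),5,True).reshape(-1,2); print(' top',st[k],r.tolist())
    P=np.array([plane(c,*p,.07) for p in r]); print(P.round(4).tolist()); print(' mean',P.mean(0), np.linalg.norm(P-np.roll(P,-1,0),axis=1))
    # collar extremes: left/right columns
    x0,y0=coll[0]-22,coll[1]-14
    m=(g[y0:y0+34,x0:x0+46]<cthr).astype(np.uint8)
    ys,xs=np.nonzero(m); nl,L,st,ce=cv2.connectedComponentsWithStats(m)
    print(' collar',[(q[:5]+[x0,y0,0,0,0]).tolist() for q in st[1:] if q[4]>8])
    # candidate from collar lower outline
E
```

```text
scene well [203 269  21  15 250] [212.804 276.156] [ 0.62343592 -0.20409908  0.07      ]
 seed rgb [218 219 224]
 top [ 142  236  114   76 4271] [[164, 239], [175, 236], [255, 266], [223, 311], [142, 275]]
[[0.4936, -0.1935, 0.07], [0.5034, -0.1757, 0.07], [0.6637, -0.1437, 0.07], [0.6828, -0.2456, 0.07], [0.5301, -0.2744, 0.07]]
 mean [ 0.57474175 -0.20656148  0.07      ] [0.02031787 0.16350592 0.1036771  0.15534676 0.08878867]
 collar [[252, 202, 28, 20, 380]]
side well [289 143  14   7  82] [295.79268293 146.06097561] [ 0.62164016 -0.20142638  0.07      ]
 seed rgb [173 173 176]
 top [ 269  132   74   38 1394] [[269, 150], [286, 132], [342, 147], [335, 169]]
[[0.6641, -0.1447, 0.07], [0.6822, -0.2389, 0.07], [0.5271, -0.2715, 0.07], [0.4901, -0.1816, 0.07]]
 mean [ 0.59088824 -0.20917254  0.07      ] [0.09585865 0.1585561  0.09717781 0.17793151]
 collar [[246, 185, 25, 17, 257]]
```

View pics/scene_z.png

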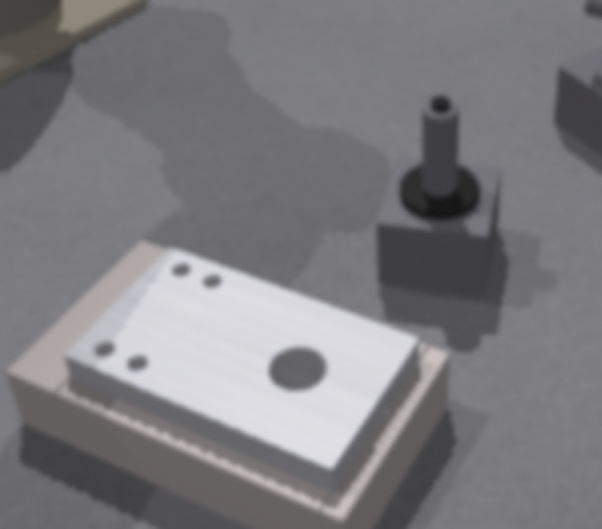

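View pics/side_z.png

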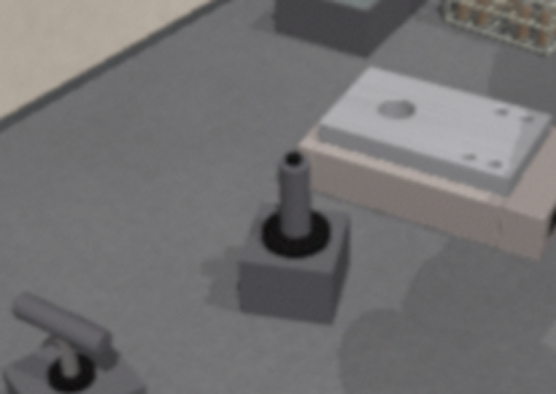

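The zooms show the tube wells in the scene zoom at (181,270), (212,281), (105,349) and (137,362). The button is at (440,104) in the scene zoom and (293,159) in the side zoom, and the collar at (440,190) and (295,232). I'll refine the heater's yaw and the probe's position from these.

```bash
python3 - <<'E'
from h import *
import pickle
D=pickle.load(open('d0.pkl','rb'))
S=D['scene'][1];T=D['side'][1]
zs=lambda u,v,o:((u+.5)/2.7-.5+o[0],(v+.5)/2.7-.5+o[1])
oS=(103,140);oT=(149,106)
for c,o,pts in [(S,oS,[(181,270),(212,281),(105,349),(137,362)]),(T,oT,[(502,112),(528,119),(470,156),(495,163)])]:
    P=np.array([plane(c,*zs(*p,o),.07) for p in pts]); print(P.round(4).tolist(),P.mean(0).round(4))
w=np.array([.6228,-.203])
for c,o,b,co in [(S,oS,(440,104),(440,190)),(T,oT,(293,159),(295,232))]:
    print('button',plane(c,*zs(*b,o),.144).round(4),'collar',plane(c,*zs(*co,o),.066).round(4))
def tri(a,b):
    o1,d1=ray(S,*zs(*a,oS));o2,d2=ray(T,*zs(*b,oT))
    k=np.linalg.lstsq(np.c_[d1,-d2],o2-o1,rcond=None)[0];p,q=o1+k[0]*d1,o2+k[1]*d2
    return (p+q)/2,np.linalg.norm(p-q)
print(tri((440,104),(293,159)),tri((440,190),(295,232)))
# grip silhouette axis: dark-grey columns mid grip, at z~0.11
s=read_state();print(R.from_quat(s['eef_rot']).as_matrix().round(3))
# puller
print('puller bar', plane(S,338,146,.125).round(3), plane(S,335,165,.066).round(3),plane(T,175,244,.066).round(3))
E
```

```text
[[0.5031, -0.1883, 0.07], [0.5271, -0.1829, 0.07], [0.519, -0.2661, 0.07], [0.5429, -0.2609, 0.07]] [ 0.523  -0.2245  0.07  ]
[[0.5413, -0.2591, 0.07], [0.516, -0.2645, 0.07], [0.5254, -0.1819, 0.07], [0.5021, -0.1871, 0.07]] [ 0.5212 -0.2232  0.07  ]
button [ 0.5858 -0.0127  0.144 ] collar [ 0.5853 -0.0104  0.066 ]
button [ 0.5806 -0.0032  0.144 ] collar [ 0.5822 -0.005   0.066 ]
(array([ 0.58323301, -0.00765578,  0.14018505]), np.float64(0.0018479891094929563)) (array([ 0.58378943, -0.00754157,  0.0634703 ]), np.float64(0.0010386506459683115))
[[ 0.908  0.419 -0.   ]
 [ 0.419 -0.908  0.001]
 [-0.    -0.001 -1.   ]]
puller bar [0.619 0.202 0.125] [0.611 0.216 0.066] [0.605 0.224 0.066]
```

Probe axis is at about (0.5838, -0.0075) and the well at (0.6225, -0.2027), with heater yaw about 0.21. The triangulated heights and the 102.5 mm spacing check out. I'll move over the probe and turn the jaws along the heater's x.

>>> arm_command(commands=[[100,[0.032,-0.022,0],[0,0,-0.08]],[100,[0.063,-0.045,0],[0,0,-0.16]],[100,[0.095,-0.067,0],[0,0,-0.24]],[100,[0.127,-0.09,0],[0,0,-0.32]],[100,[0.158,-0.112,0],[0,0,-0.4]],[100,[0.19,-0.134,0],[0,0,-0.48]],[100,[0.221,-0.157,0],[0,0,-0.56]],[100,[0.253,-0.179,0],[0,0,-0.64]],[100,[0.285,-0.202,0],[0,0,-0.72]],[100,[0.316,-0.224,0],[0,0,-0.8]]], squeeze=35)

```text
time: 0.98
ee_pos: [0.4554, -0.2299, 0.2923]
eef_rot: [0.815, 0.579, -0.0, 0.0]
ft_force: [0.8, -0.9, 0.6]
width: 0.0867
```

```bash
cat >> h.py <<'E'
def go(x,y,z,yaw):
    "shift/turn in tool axes to put TCP at xyz, pointing down, jaw (tool y) at yaw"
    s=read_state(); Rm=R.from_quat(s['eef_rot'])
    ty=np.array([np.cos(yaw),np.sin(yaw),0]);tz=np.array([0,0,-1.]);T=R.from_matrix(np.c_[np.cross(ty,tz),ty,tz])
    print('t',s['time'],'pos',s['ee_pos'].round(4),'f',s['ft_force'].round(2),'w',round(s['width'],4),'q',s['joint_positions'].round(2))
    print('tool axes\n',Rm.as_matrix().round(3))
    print('shift',Rm.inv().apply(np.array([x,y,z])-s['ee_pos']).round(4),'turn',(Rm.inv()*T).as_rotvec().round(4))
E
python3 -c "
from h import *
go(.5838,-.0075,.25,.209)"
```

```text
t 0.9833 pos [ 0.4554 -0.2299  0.2923] f [ 0.82 -0.9   0.55] w 0.0867 q [ 0.77  0.1  -0.41  1.74  0.04  1.3   0.01]
tool axes
 [[ 0.329  0.944  0.   ]
 [ 0.944 -0.329 -0.   ]
 [-0.     0.    -1.   ]]
shift [0.2523 0.0482 0.0423] turn [ 1.000e-04  3.000e-04 -5.439e-01]
```

>>> arm_command(commands=[[100,[0.032,0.006,0.005],[0,0,-0.08]],[100,[0.064,0.012,0.01],[0,0,-0.16]],[100,[0.096,0.018,0.015],[0,0,-0.24]],[100,[0.128,0.024,0.02],[0,0,-0.32]],[100,[0.16,0.03,0.025],[0,0,-0.4]],[100,[0.19,0.036,0.03],[0,0,-0.48]],[100,[0.22,0.042,0.035],[0,0,-0.52]],[100,[0.24,0.046,0.04],[0,0,-0.544]],[100,[0.252,0.048,0.042],[0,0,-0.544]],[100,[0.252,0.048,0.042],[0,0,-0.544]]])

```text
time: 1.82
ee_pos: [0.5841, -0.0076, 0.2494]
eef_rot: [0.63, 0.777, 0.0, -0.001]
ft_force: [-0.6, -0.2, 0.1]
width: 0.0866
```

```bash
python3 -c "
from h import *
go(.5838,-.0075,.154,.209)
s,c=snap('wrist','wrist1');print(c['mount'],c['fx'])"
```

```text
t 1.8167 pos [ 0.5841 -0.0076  0.2494] f [-0.57 -0.22  0.09] w 0.0866 q [ 0.44  0.33 -0.62  1.6   0.2   1.27 -0.  ]
tool axes
 [[-0.206  0.978 -0.001]
 [ 0.978  0.206  0.002]
 [ 0.002 -0.001 -1.   ]]
shift [-0.     -0.0002  0.0954] turn [-0.0008 -0.0018 -0.0013]
[[ 3.57501419e-04 -9.68829487e-01 -2.47728275e-01  6.71071919e-02]
 [ 9.99999917e-01  2.97560879e-04  2.79401434e-04  3.88552542e-05]
 [-1.96978104e-04 -2.47728354e-01  9.68829512e-01 -9.28344412e-02]
 [ 0.00000000e+00  0.00000000e+00  0.00000000e+00  1.00000000e+00]] 324.0098255716453
```

View pics/wrist1.png

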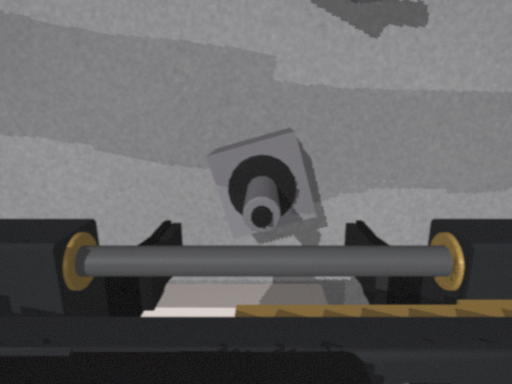

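The wrist view shows the probe's button at (262,215) and its collar at (262,188), centred between the fingers.

```bash
python3 -c "
from h import *
s=read_state();c=camera('wrist')
print(plane(c,262,215,.144,s),plane(c,262,188,.068,s),c['cx'])
go(.5838,-.0075,.154,.209)"
```

```text
[ 0.58285236 -0.00837832  0.144     ] [ 0.58264081 -0.00880463  0.068     ] 263.0679491313403
t 1.9167 pos [ 0.5837 -0.0111  0.2501] f [ 0.23 -0.35  0.61] w 0.0869 q [ 0.44  0.33 -0.61  1.6   0.2   1.27  0.  ]
tool axes
 [[-0.202  0.979 -0.001]
 [ 0.979  0.202 -0.001]
 [-0.    -0.001 -1.   ]]
shift [0.0036 0.0009 0.0961] turn [-0.0007  0.0004 -0.0051]
```

```bash
python3 -c "
from h import *
s,c=snap('wrist','wrist2')
g=cv2.cvtColor(c['pixels'],cv2.COLOR_RGB2GRAY)
m=(g<30).astype(np.uint8);m[:120]=0;m[235:]=0;m[:,:200]=0;m[:,325:]=0
n,L,st,ce=cv2.connectedComponentsWithStats(m)
for k in range(1,n):
  if st[k][4]>30: print(st[k],ce[k],plane(c,st[k][0]+st[k][2]/2-.5,st[k][1]+st[k][3]/2-.5,.144 if st[k][2]<40 else .068,s))
go(.5838,-.0075,.154,.209)"
```

```text
[281 186  11  20  92] [285.52173913 196.57608696] [0.59506757 0.00579279 0.144     ]
t 1.9667 pos [ 0.5836 -0.0119  0.2503] f [-0.13 -0.04  0.01] w 0.087 q [ 0.44  0.33 -0.61  1.6   0.2   1.27  0.  ]
tool axes
 [[-0.201  0.98  -0.   ]
 [ 0.98   0.201 -0.001]
 [-0.001 -0.    -1.   ]]
shift [0.0043 0.0011 0.0963] turn [-0.0004  0.0009 -0.0062]
```

```bash
python3 -c "
from h import *
im=np.load('pics/wrist2.npy')[110:250,190:340,::-1]
cv2.imwrite('pics/w2z.png',cv2.resize(im,None,fx=4,fy=4,interpolation=cv2.INTER_CUBIC))"
```

```text
(no output)
```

View pics/w2z.png

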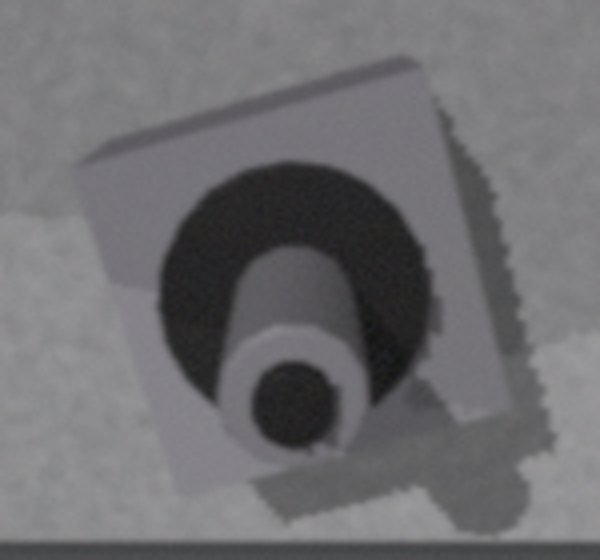

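In the settled wrist view the button is at (263.5,211) and the collar centre at (263.5,184.5).

```bash
python3 -c "
from h import *
s=read_state();c=camera('wrist')
print(plane(c,263.4,210.7,.144,s),plane(c,263.7,184.3,.068,s))
go(.584,-.0075,.154,.209)"
```

```text
[ 0.58308366 -0.00788646  0.144     ] [ 0.5834033  -0.00785387  0.068     ]
t 2.0167 pos [ 0.5836 -0.0121  0.2505] f [-0.54 -0.21  0.21] w 0.0871 q [ 0.44  0.33 -0.61  1.6   0.2   1.27  0.  ]
tool axes
 [[-0.201  0.98   0.   ]
 [ 0.98   0.201 -0.001]
 [-0.001 -0.    -1.   ]]
shift [0.0046 0.0013 0.0965] turn [-0.0002  0.0011 -0.0067]
```

>>> arm_command(commands=[[100,[0.004,0.0005,0.02],[0,0,0]],[100,[0.004,0.0005,0.045],[0,0,0]],[100,[0.004,0.0005,0.07],[0,0,0]],[100,[0.004,0.0005,0.088],[0,0,0]],[100,[0.004,0.0005,0.096],[0,0,0]],[100,[0.004,0.0005,0.096],[0,0,0]],[100,[0.004,0.0005,0.096],[0,0,0]],[50,[0.004,0.0005,0.096],[0,0,0]],[0,[0.004,0.0005,0.096],[0,0,0]],[0,[0.004,0.0005,0.096],[0,0,0]]])

```text
time: 2.85
ee_pos: [0.5841, -0.0063, 0.1554]
eef_rot: [0.631, 0.776, 0.0, 0.001]
ft_force: [0.1, 0.4, 0.2]
width: 0.0742
```

>>> arm_command(commands=[[0,[0,0,0],[0,0,0]],[0,[0,0,0],[0,0,0]],[0,[0,0,0],[0,0,0]],[0,[0,0,0],[0,0,0]],[0,[0,0,0],[0,0,0]],[0,[0,0,0],[0,0,0]],[0,[0,0,0],[0,0,0]],[0,[0,0,0],[0,0,0]],[0,[0,0,0],[0,0,0]],[0,[0,0,0],[0,0,0]]])

```text
time: 3.68
ee_pos: [0.5835, -0.0063, 0.1542]
eef_rot: [0.631, 0.776, -0.0, -0.0]
ft_force: [-0.4, 0.2, 0.1]
width: 0.0252
```

```bash
python3 -c "
from h import *
go(.5833,-.0078,.25,.209)"
```

```text
t 3.6833 pos [ 0.5835 -0.0063  0.1542] f [-0.38  0.15  0.12] w 0.0252 q [ 0.41  0.42 -0.59  1.71  0.26  1.09 -0.05]
tool axes
 [[-0.204  0.979 -0.   ]
 [ 0.979  0.204 -0.   ]
 [-0.    -0.    -1.   ]]
shift [-0.0015 -0.0005 -0.0958] turn [-0.0002  0.0001 -0.004 ]
```

Gripped, with a width of 25 mm. Now lift.

>>> arm_command(commands=[[0,[0,0,-0.01],[0,0,0]],[0,[0,0,-0.022],[0,0,0]],[0,[0,0,-0.036],[0,0,0]],[0,[0,0,-0.05],[0,0,0]],[0,[0,0,-0.064],[0,0,0]],[0,[0,0,-0.078],[0,0,0]],[0,[0,0,-0.09],[0,0,0]],[0,[0,0,-0.1],[0,0,0]],[0,[0,0,-0.1],[0,0,0]],[0,[0,0,-0.1],[0,0,0]]])

```text
time: 4.52
ee_pos: [0.5837, -0.0062, 0.2547]
eef_rot: [0.631, 0.776, 0.0, 0.0]
ft_force: [0.1, 0.5, -2.2]
width: 0.0255
```

```bash
python3 -c "
from h import *
# set-down point 50 mm before the well along heater x
w=np.array([.6225,-.2027]);d=np.array([np.cos(.209),np.sin(.209)]);p=w-.05*d;print(p)
go(p[0],p[1],.255,.209)
snap('scene','scene1')"
```

```text
[ 0.57358806 -0.21307409]
t 4.5167 pos [ 0.5837 -0.0062  0.2547] f [ 0.06  0.51 -2.22] w 0.0255 q [ 0.44  0.33 -0.62  1.6   0.2   1.28 -0.01]
tool axes
 [[-0.204  0.979  0.001]
 [ 0.979  0.204 -0.   ]
 [-0.     0.001 -1.   ]]
shift [-0.2005 -0.052  -0.0003] turn [ 0.0009  0.0004 -0.004 ]
```

View pics/scene1.png

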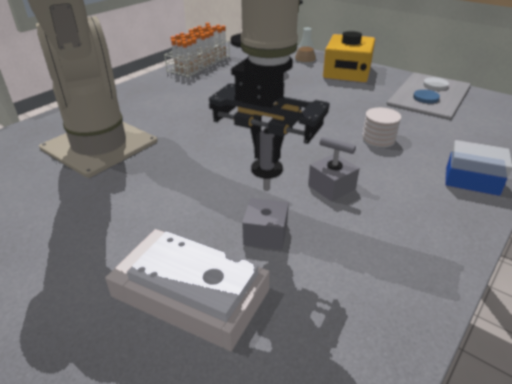

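The probe hangs straight in the gripper, clear of its rest, with its collar at (266,170). Now carry it over the set-down point.

>>> arm_command(commands=[[0,[-0.015,-0.004,0],[0,0,0]],[0,[-0.04,-0.01,0],[0,0,0]],[0,[-0.067,-0.017,0],[0,0,0]],[0,[-0.095,-0.025,0],[0,0,0]],[0,[-0.122,-0.032,0],[0,0,0]],[0,[-0.149,-0.039,0],[0,0,0]],[0,[-0.173,-0.045,0],[0,0,0]],[0,[-0.19,-0.05,0],[0,0,0]],[0,[-0.199,-0.052,0],[0,0,0]],[0,[-0.199,-0.052,0],[0,0,0]]])

```text
time: 5.4
ee_pos: [0.5724, -0.214, 0.2531]
eef_rot: [0.632, 0.775, -0.001, -0.001]
ft_force: [-0.2, -0.5, -0.7]
width: 0.0253
```

>>> arm_command(commands=[[0,[0,0,0.003],[0,0,0]],[0,[0,0,0.008],[0,0,0]],[0,[0,0,0.013],[0,0,0]],[0,[0,0,0.018],[0,0,0]],[0,[0,0,0.023],[0,0,0]],[0,[0,0,0.028],[0,0,0]],[0,[0,0,0.031],[0,0,0]],[0,[0,0,0.032],[0,0,0]],[0,[0,0,0.032],[0,0,0]],[0,[0,0,0.032],[0,0,0]]])

```text
time: 6.23
ee_pos: [0.5733, -0.2117, 0.2224]
eef_rot: [0.631, 0.776, 0.0, 0.0]
ft_force: [-1.2, 0.8, -1.7]
width: 0.0251
```

```bash
python3 -c "
from h import *
go(.5736,-.2115,.2092,.209)
for n in ('scene','side'): s,c=snap(n,n+'2')
a=np.load('pics/scene2.npy')[150:330,90:310,::-1];b=np.load('pics/side2.npy')[60:220,220:420,::-1]
cv2.imwrite('pics/s2z.png',cv2.resize(a,None,fx=3,fy=3,interpolation=2));cv2.imwrite('pics/t2z.png',cv2.resize(b,None,fx=3,fy=3,interpolation=2))
"
```

```text
t 6.2333 pos [ 0.5733 -0.2117  0.2224] f [-1.16  0.82 -1.73] w 0.0251 q [ 0.68  0.39 -0.51  1.57  0.2   1.23  0.34]
tool axes
 [[-0.204  0.979  0.   ]
 [ 0.979  0.204 -0.   ]
 [-0.     0.    -1.   ]]
shift [0.0001 0.0004 0.0132] turn [ 0.0002  0.0002 -0.004 ]
```

View pics/s2z.png

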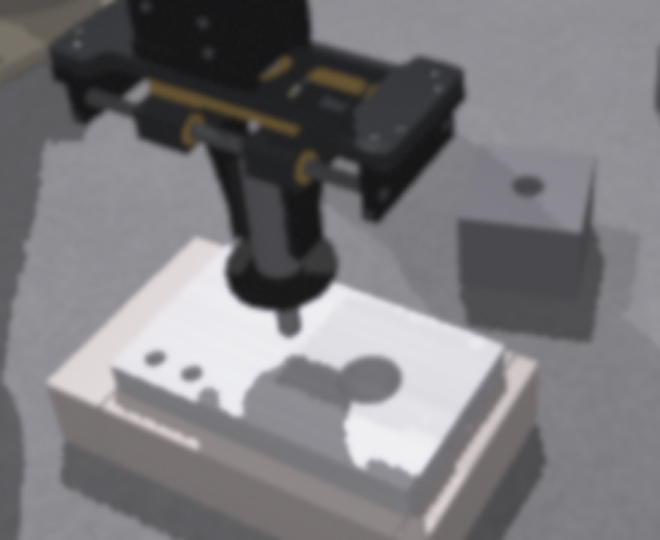

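View pics/t2z.png

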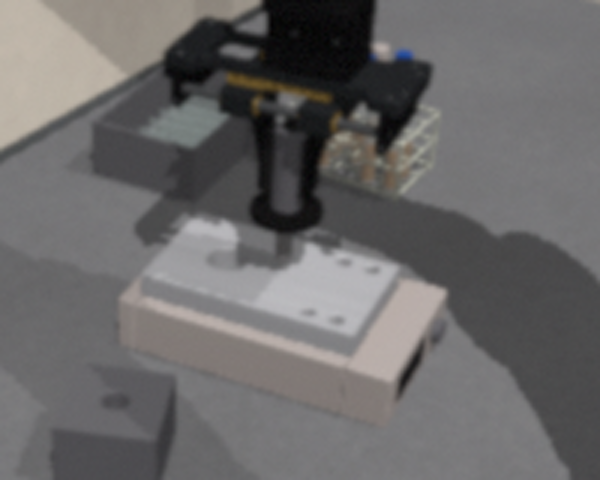

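Both zooms show the stem tip just above the bare top on the heater's midline: scene zoom (289,333), side zoom (287,263). The well is to its right, at (371,379) in the scene zoom. I'll check the tip's offset.

```bash
python3 -c "
from h import *
S=camera('scene');T=camera('side')
zs=lambda u,v,o:((u+.5)/3-.5+o[0],(v+.5)/3-.5+o[1])
for z in (.083,):
  print('tip',plane(S,*zs(289,331,(90,150)),z).round(4),plane(T,*zs(287,262,(220,60)),z).round(4))
print('well',plane(S,*zs(371,379,(90,150)),.07).round(4))
go(.5736,-.2115,.2092,.209)"
```

```text
tip [ 0.5727 -0.2137  0.083 ] [ 0.5698 -0.2129  0.083 ]
well [ 0.6239 -0.2033  0.07  ]
t 6.4333 pos [ 0.5733 -0.2117  0.2225] f [-0.69  0.67 -2.22] w 0.0252 q [ 0.68  0.39 -0.51  1.57  0.2   1.23  0.34]
tool axes
 [[-0.203  0.979  0.   ]
 [ 0.979  0.203 -0.   ]
 [-0.     0.    -1.   ]]
shift [0.0002 0.0004 0.0133] turn [ 0.0004  0.0003 -0.0041]
```

>>> arm_command(commands=[[0,[0,0,0.003],[0,0,0]],[0,[0,0,0.006],[0,0,0]],[0,[0,0,0.009],[0,0,0]],[0,[0,0,0.011],[0,0,0]],[0,[0,0,0.012],[0,0,0]],[0,[0,0,0.0125],[0,0,0]],[0,[0,0,0.013],[0,0,0]],[0,[0,0,0.0135],[0,0,0]],[0,[0,0,0.014],[0,0,0]],[0,[0,0,0.014],[0,0,0]]])

```text
time: 7.27
ee_pos: [0.5733, -0.2117, 0.2092]
eef_rot: [0.631, 0.776, -0.0, 0.0]
ft_force: [-2.4, 0.2, 6.0]
width: 0.0255
```

The tip touched down exactly at the predicted height, with about 8 N on it. Now slide along tool +y, which is heater +x.

>>> arm_command(commands=[[0,[0,0.001,0],[0,0,0]],[0,[0,0.003,0],[0,0,0]],[0,[0,0.005,0],[0,0,0]],[0,[0,0.007,0],[0,0,0]],[0,[0,0.009,0],[0,0,0]],[0,[0,0.011,0],[0,0,0]],[0,[0,0.013,0],[0,0,0]],[0,[0,0.015,0],[0,0,0]],[0,[0,0.017,0],[0,0,0]],[0,[0,0.018,0],[0,0,0]]])

```text
time: 8.1
ee_pos: [0.5905, -0.2088, 0.2091]
eef_rot: [0.631, 0.776, -0.001, 0.0]
ft_force: [-5.4, -1.8, 8.0]
width: 0.0253
```

```bash
python3 -c "
from h import *
go(.6230,-.2013,.2085,.209)"
```

```text
t 8.1 pos [ 0.5905 -0.2088  0.2091] f [-5.44 -1.75  7.97] w 0.0253 q [ 0.65  0.44 -0.5   1.54  0.22  1.22  0.32]
tool axes
 [[-0.203  0.979 -0.001]
 [ 0.979  0.203 -0.001]
 [-0.001 -0.001 -1.   ]]
shift [0.0007 0.0334 0.0006] turn [-0.001   0.0012 -0.0048]
```

>>> arm_command(commands=[[0,[0,0.001,0],[0,0,0]],[0,[0,0.003,0],[0,0,0]],[0,[0,0.005,0],[0,0,0]],[0,[0,0.007,0],[0,0,0]],[0,[0,0.009,0],[0,0,0]],[0,[0,0.011,0],[0,0,0]],[0,[0,0.013,0],[0,0,0]],[0,[0,0.015,0],[0,0,0]],[0,[0,0.016,0],[0,0,0]],[0,[0,0.016,0],[0,0,0]]], squeeze=50)

```text
time: 8.93
ee_pos: [0.6063, -0.2055, 0.2091]
eef_rot: [0.631, 0.776, -0.001, 0.0]
ft_force: [-3.7, -1.3, 6.1]
width: 0.0251
```

```bash
python3 -c "
from h import *
go(.6230,-.2013,.2085,.209)
for n in ('scene','side'): s,c=snap(n,n+'3')
a=np.load('pics/scene3.npy')[150:330,90:310,::-1];b=np.load('pics/side3.npy')[60:220,220:420,::-1]
cv2.imwrite('pics/s3z.png',cv2.resize(a,None,fx=3,fy=3,interpolation=2));cv2.imwrite('pics/t3z.png',cv2.resize(b,None,fx=3,fy=3,interpolation=2))
"
```

```text
t 8.9333 pos [ 0.6063 -0.2055  0.2091] f [-3.74 -1.29  6.14] w 0.0251 q [ 0.63  0.47 -0.5   1.5   0.23  1.23  0.3 ]
tool axes
 [[-0.203  0.979 -0.   ]
 [ 0.979  0.203 -0.001]
 [-0.001 -0.001 -1.   ]]
shift [0.0007 0.0172 0.0006] turn [-0.0005  0.0013 -0.0046]
```

View pics/s3z.png

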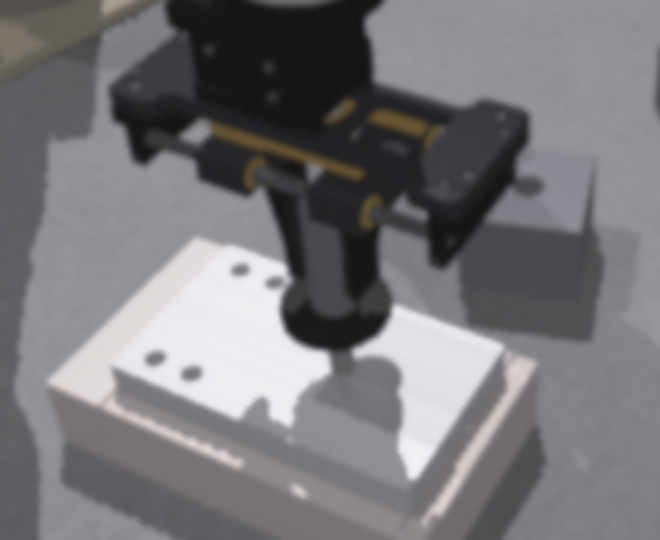

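View pics/t3z.png

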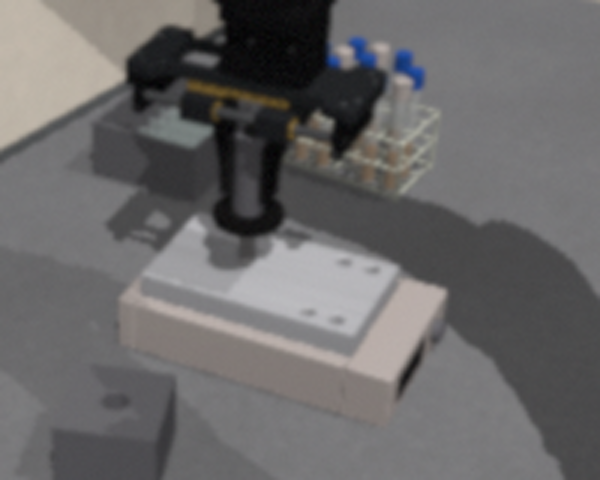

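The tip stands at the near rim of the well, still touching with about 7 N. I'll keep sliding with a slight downward bias once it should be over the mouth.

>>> arm_command(commands=[[0,[0,0.001,0],[0,0,0]],[0,[0,0.003,0],[0,0,0]],[0,[0,0.005,0],[0,0,0]],[0,[0,0.007,0],[0,0,0]],[0,[0,0.009,0.0003],[0,0,0]],[0,[0,0.011,0.0006],[0,0,0]],[0,[0,0.013,0.001],[0,0,0]],[0,[0,0.014,0.0015],[0,0,0]],[0,[0,0.015,0.002],[0,0,0]],[0,[0,0.015,0.002],[0,0,0]]])

```text
time: 9.87
ee_pos: [0.6213, -0.2015, 0.206]
eef_rot: [0.631, 0.776, 0.0, -0.0]
ft_force: [-1.1, 0.4, -1.3]
width: 0.0253
```

```bash
python3 -c "
from h import *
go(.6230,-.2013,.1642,.209)"
```

```text
t 9.8667 pos [ 0.6213 -0.2015  0.206 ] f [-1.14  0.41 -1.31] w 0.0253 q [ 0.61  0.5  -0.5   1.47  0.24  1.24  0.29]
tool axes
 [[-0.204  0.979 -0.   ]
 [ 0.979  0.204  0.   ]
 [ 0.    -0.    -1.   ]]
shift [-0.0001  0.0017  0.0418] turn [-0.0001 -0.0001 -0.0038]
```

The tip is in the well: TCP z is 3 mm below the sliding height and the contact force is gone. Now lower it.

>>> arm_command(commands=[[0,[0,0.001,0.003],[0,0,0]],[0,[0,0.0015,0.008],[0,0,0]],[0,[0,0.0015,0.013],[0,0,0]],[0,[0,0.0015,0.018],[0,0,0]],[0,[0,0.0015,0.023],[0,0,0]],[0,[0,0.0015,0.028],[0,0,0]],[0,[0,0.0015,0.033],[0,0,0]],[0,[0,0.0015,0.036],[0,0,0]],[0,[0,0.0015,0.037],[0,0,0]],[0,[0,0.0015,0.037],[0,0,0]]])

```text
time: 10.7
ee_pos: [0.6225, -0.2014, 0.169]
eef_rot: [0.631, 0.776, -0.0, -0.0]
ft_force: [0.7, 0.0, -1.2]
width: 0.0253
```

>>> arm_command(commands=[[0,[0,0,0.001],[0,0,0]],[0,[0,0,0.002],[0,0,0]],[0,[0,0,0.003],[0,0,0]],[0,[0,0,0.0035],[0,0,0]],[0,[0,0,0.004],[0,0,0]],[0,[0,0,0.0045],[0,0,0]],[0,[0,0,0.005],[0,0,0]],[0,[0,0,0.0055],[0,0,0]],[0,[0,0,0.0055],[0,0,0]],[0,[0,0,0.0055],[0,0,0]]])

```text
time: 11.53
ee_pos: [0.6227, -0.2014, 0.1642]
eef_rot: [0.631, 0.776, -0.0, 0.0]
ft_force: [-2.8, -0.3, 4.7]
width: 0.0249
```

```bash
python3 -c "
from h import *
go(.6230,-.2013,.1642,.209)
for n in ('scene','side'): s,c=snap(n,n+'4')
a=np.load('pics/scene4.npy')[150:330,90:310,::-1];b=np.load('pics/side4.npy')[60:220,220:420,::-1]
cv2.imwrite('pics/s4z.png',cv2.resize(np.hstack([a[:160,20:220],b]),None,fx=2,fy=2,interpolation=2))
"
```

```text
t 11.5333 pos [ 0.6227 -0.2014  0.1642] f [-2.82 -0.26  4.74] w 0.0249 q [ 0.6   0.54 -0.49  1.5   0.26  1.17  0.27]
tool axes
 [[-0.204  0.979  0.   ]
 [ 0.979  0.204 -0.   ]
 [-0.     0.    -1.   ]]
shift [0.     0.0004 0.    ] turn [ 0.0002  0.0003 -0.004 ]
```

View pics/s4z.png

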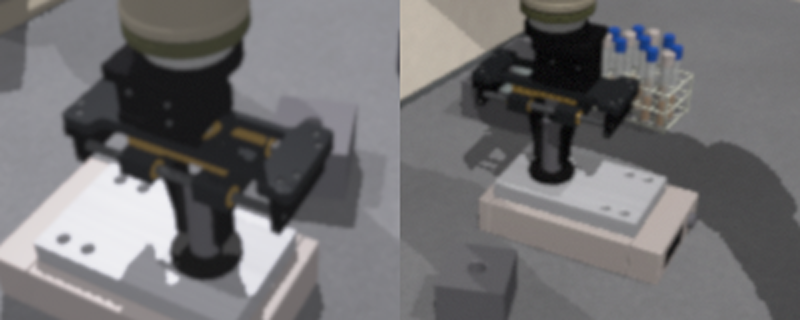

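The collar is down on the top in both views, and TCP z is exactly the predicted 0.1642, with light contact. I'll release and retreat straight up.

>>> arm_command(commands=[[20,[0,0,0],[0,0,0]],[40,[0,0,0],[0,0,0]],[70,[0,0,0],[0,0,0]],[100,[0,0,0],[0,0,0]],[100,[0,0,0],[0,0,0]],[100,[0,0,0],[0,0,0]],[100,[0,0,0],[0,0,0]],[100,[0,0,0],[0,0,0]],[100,[0,0,0],[0,0,0]],[100,[0,0,0],[0,0,0]]])

```text
time: 12.47
ee_pos: [0.6227, -0.2014, 0.1638]
eef_rot: [0.631, 0.776, 0.0, 0.0]
ft_force: [0.0, -0.0, 1.0]
width: 0.0767
```

>>> arm_command(commands=[[100,[0,0,-0.005],[0,0,0]],[100,[0,0,-0.02],[0,0,0]],[100,[0,0,-0.035],[0,0,0]],[100,[0,0,-0.055],[0,0,0]],[100,[0,0,-0.075],[0,0,0]],[100,[0,0,-0.095],[0,0,0]],[100,[0,0,-0.115],[0,0,0]],[100,[0,0,-0.125],[0,0,0]],[100,[0,0,-0.13],[0,0,0]],[100,[0,0,-0.13],[0,0,0]]])

```text
time: 13.3
ee_pos: [0.6229, -0.2014, 0.2946]
eef_rot: [0.631, 0.776, 0.0, 0.001]
ft_force: [-0.5, -0.6, 0.3]
width: 0.0872
```

```bash
python3 -c "
from h import *
go(.6230,-.2013,.1642,.209)
for n in ('scene','side','wrist'): s,c=snap(n,n+'5')
a=np.load('pics/scene5.npy')[150:330,90:310,::-1];b=np.load('pics/side5.npy')[60:220,220:420,::-1]
cv2.imwrite('pics/s5z.png',cv2.resize(np.hstack([a[:160,20:220],b]),None,fx=2,fy=2,interpolation=2))
"
```

```text
t 13.3 pos [ 0.6229 -0.2014  0.2946] f [-0.45 -0.64  0.35] w 0.0872 q [ 0.61  0.44 -0.51  1.35  0.21  1.4   0.31]
tool axes
 [[-0.204  0.979  0.001]
 [ 0.979  0.204 -0.001]
 [-0.001  0.001 -1.   ]]
shift [ 0.0002 -0.      0.1304] turn [ 0.0012  0.0008 -0.0041]
```

View pics/s5z.png

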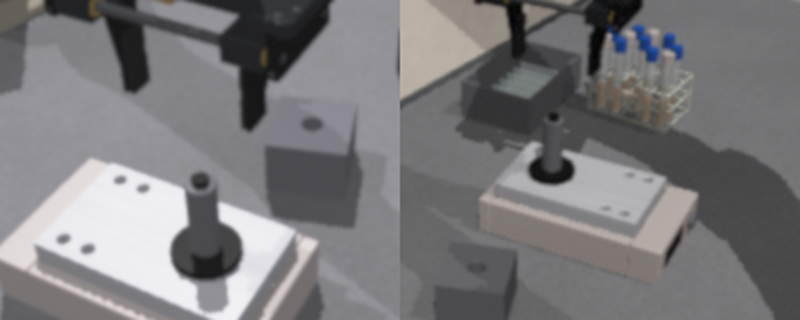

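View pics/wrist5.png

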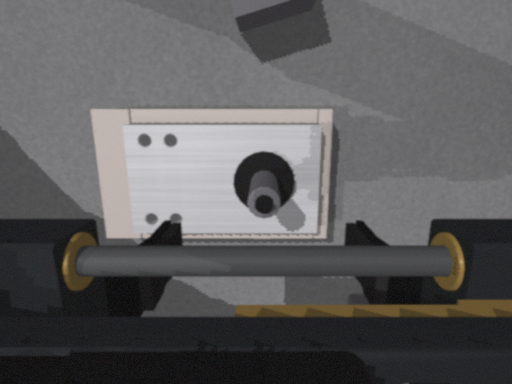

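The probe stands upright with its collar flat on the top over the well: collar at (206,248) in the left zoom and (264,182) in the wrist view. The gripper is well clear.

```bash
python3 -c "
from h import *
close_job(); print(read_state()['time'])"
```

```text
the job is handed in; nothing more can be done
the job is handed in; nothing more can be done
```

The probe is in the wide well, standing upright with its collar flat on the heater top. I handed the job in at about 13.5 s on the robot's clock.

- **Sequence:** I lifted the probe out of its rest and set its tip on the bare top about 51 mm from the well centre. I then slid it along the heater's x axis with roughly 7–10 N on the tip until it dropped in. I lowered it until the collar seated, then released it and backed straight up.
- **Heights:** Touch-down was at the predicted height (TCP z 0.2092 m). The drop showed as the TCP going 3 mm lower with the contact force gone. The collar seated at the predicted 0.1642 m with about 5 N.
- **Final pictures:** All three cameras show the probe upright over the well with the gripper open and clear. I never touched the puller, but it is outside the final close-ups, so I did not check it again at the end.
- **Disagreements:** The cameras differed by about 2–3 mm on the tip and the well, well inside the 10 mm of play. One early colour mask missed the probe's button, so I read that position off an enlarged picture instead.

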